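# Index the supplies carousel and set out the flux

### The job

Turn the supplies carousel by its knob one position, in whichever direction brings the flux jar round to the fixed pointer, and let go so that it rests clicked home in its detent. Then take the flux jar off and set it down gently, upright on the bench, in the middle between the flat case and the power bank. Leave the carousel in that position with the two reels still standing on it, and do not shift the flat case or the power bank.

Things in the scene. Friction and masses are not known exactly. Their poses are not given: they have to be found in the camera images.
- carousel: Fixed base of the carousel: grey, under a bright disc 260 mm across (top 38 mm up) with six square black pads (tops 40 mm up), 60 degrees apart, centres 95 mm from the axis. Origin on the axis at bench height, z up. Its -x axis points to the fixed pointer, a grey block with a steel arrow tip outside the rim (131 to 151 mm from the axis, top 37 mm up).
- carousel_disc (a joint): Angle of the disc, rad, 0 at the start, positive anticlockwise seen from above. A sprung detent holds it at every multiple of 1.047 rad (60 degrees) and pulls it to the nearest; breaking away takes about 0.2 N m.
- knob_grip (a point): Grip point on the disc's axis, 70 mm above the bench, in the black bar knob in the middle of the disc: bar 50 mm long, 14 mm wide, from 50 to 82 mm above the bench. The frame turns with the disc; its x axis runs along the bar, its z up. A round hub 48 mm across reaches up to 43 mm.
- pointer_place (a point): Fixed point on the base at the pointer: top centre (40 mm above the bench) of whichever pad stands at the pointer. An item's origin lies here when its pad is at the pointer.
- flux_jar: Low round light-coloured jar with a wider lid, 46 mm diameter, 22 mm high; origin at the centre of its underside, z up. Starts on a pad next to the pointer, to one side or the other.
- wick_reel: Flat braid reel, 47 mm diameter, 9 mm high, lying on the pad on the other side of the pointer; origin at the centre of its underside. Stays on its pad.
- solder_reel: Reel of solder wire standing on its flange, 53 mm diameter, 43 mm high; starts on the pad at the pointer; origin at the centre of its underside. Stays on its pad.
- dark_case: Flat black plastic case lying on the bench, 73 x 105 x 30 mm, on the carousel's side of the gap; origin at the centre of its underside, x along its short side towards the power bank.
- power_bank: Flat dark blue rounded battery pack lying on the bench, 64 x 90 x 25 mm; origin at the centre of its underside. Its centre is 210 mm from that of the flat case; a gap of about 130 to 145 mm lies between them.
- gap_middle (a point): Point on the bench midway between the centres of the flat case and the power bank, where the jar's underside is to be centred.

How it is judged:
By the outcome, as a careful person would: the job done as asked, in the order asked, and still so for the second after the job is handed in, with the robot touching nothing.
It also fails if it takes over 51 s, if anything falls off the work surface, if the arm or the gripper's body presses on something with over 40 N, if the wrist force passes 120 N, or if a joint passes its speed limit or range.

### The arm

A 6-joint arm with a two-finger parallel gripper is mounted at the origin on a cart in front of the work surface, level with it; the furniture and walls round the work are solid. World frame = base frame: x ahead of the robot, y to its left, z up, the work surface at z = 0. Lengths are in mm, angles in rad, forces in N, time in s.
With the tool pointing down it reaches from about 300 to 1000 mm from the base axis. Payload 5.1 kg.
Tool frame: the origin (TCP) lies midway between the tips of the shut fingers; the grasp point (between the pads) lies grasp_offset behind it (grasp_offset is the distance from the TCP to the grasp point, in mm); z points along the fingers, y is the line along which they close (so a half turn about z gives the same grasp; the last joint's range is limited). The gripper opens to 95 mm and grips with 3 to 60 N. Pads are 20 mm wide; open, the fingers measure 119 mm over their backs; the gripper's body (75 mm by 180 mm) begins 59 mm behind the grasp point.
Start: joints at [1.099, 0.124, 1.65, -0, 1.367, -0.083], TCP at [246.42, 601.466, 214.656] pointing down, gripper open.
Joint ranges: [-2.61, 2.61], [-1.02, 2.33], [0.03, 2.71], [-1.35, 4.49], [0.32, 2.68], [-2.91, 2.91]. Speed limits (rad/s): [2.57, 2.57, 3.14, 3.14, 3.14, 3.14].

### API

Orientations are given as a unit quaternion [x, y, z, w].
In Python, from station import * gives the robot as it stands. The module is installed in compiled form; this text tells all that it offers.
- The arm moves only by the tool drive_tool, never from a script. Its argument "rows" is a list of rows, each an object of numbers: "jaw": the finger opening in m, from 0 to 0.0951; "tx", "ty", "tz": the shift along the tool's x, y, z in m; "yaw": the turn about the tool's z in rad. A call has 1 to 10 rows; each row is the pose to reach, as a shift and turn from the pose commanded when the call began, along the tool's axes at that moment; what a row does not reach only later rows make up. A row lasts 1/12 s, in which the tool goes at most 41.7 mm and 7.16 degrees, less where a joint would pass 70% of its speed; a pose out of reach is approached as far as the arm can. A call with a gripper value outside its range is refused whole. The fingers move at their own pace and stop on an object; the grip force is fixed at half the most. Time passes only in rows, so rows that repeat a pose let the fingers close. It gives the time, the measured TCP pose, the force, the opening and the grip force at its end, in the units of the state.
- observe(): the state, without advancing time (a new reading comes with each control period).
- read_camera(name): name is "scene" or "top" or "wrist"; returns the picture (420x560x3 uint8, red, green, blue); there is no depth.
- camera_params(name): a dict with "fx", "fy", "cx", "cy" (pixels), "R" (3x3) and "t" (3): a world point X has camera coordinates R X + t; the wrist camera has in their place "hand_eye" (4x4, takes a point from camera to tool coordinates, whose origin is the TCP and whose axes are the flange's). Camera axes: x right, y down, z forward; pixel columns grow to the right and rows downward; lengths in mm; the calibration is good to about 2 mm. The wrist camera is an equidistant fisheye: a pixel r from the principal point sees the ray r / f radians off the axis. A picture is of the moment at which its call begins: read the wrist's pose just before it. camera_params takes no time and is no camera call.
- hand_in(): hands the job in; it is judged then, once.
Trained networks look in the newest picture that a camera, given by its name, has taken for a name from the list of things; names that differ only in an ending like _2 or _b are one class to them, and where a whole thing is asked for, a point or a joint stands for the part that bears it (a point fixed in the world has none). Each returns a list of dicts, best first, with "confidence" (0 to 1); they miss things now and then, are a little off and sometimes report something else, mostly with a low value. They report only what shows in the picture. A call takes as long as a camera call.
- boxes_of(thing, camera): "uv" ([column, row] in pixels, amid what is visible of it).
The state is a dict: "t": time; "joint_positions": joint angles; "joint_velocities": joint speeds; "joint_efforts": joint torques, N m; "ee_pos": TCP position; "tcp_rot": TCP orientation; "contact_force": force on the tool from outside, world axes, zero at the start; "moment": the same for the moment, N m; "gripper_width": finger opening in mm; "finger_force": force on a finger pad.
Only numpy, scipy, OpenCV 4.12 (cv2) and the standard library are available. Lean on these libraries where they do the work, as an engineer would, in place of code of your own. Each camera call takes 0.05 s, during which the arm holds its last target. There are 200 camera calls.

## Working session

There is one attempt and no reset: what is moved stays moved. The work goes in short steps, Python scripts to look and compute and a tool call to move; the robot and the scene stay as the last step left them, time stands still between calls to the robot, and variables do not carry over. Pictures are saved under pics/ and viewed, at most 12 in all, crops included, and the job is handed in when it is done.

Besides the shell and the picture viewer there is one more tool, called after ">>>" by a JSON object that holds its "op" and its "data". drive_tool: Moves the arm, as the interface text tells. Its arguments: {"type":"object","properties":{"rows":{"type":"array","items":{"type":"object","properties":{"jaw":{"type":"number"},"tx":{"type":"number"},"ty":{"type":"number"},"tz":{"type":"number"},"yaw":{"type":"number"}}}}},"required":["rows"]}

```bash
mkdir -p pics; python3 - <<'E'
from station import *
import cv2,numpy as np
s=observe();print(s)
for c in ["scene","top","wrist"]:
    im=read_camera(c);cv2.imwrite(f"pics/{c}0.png",cv2.cvtColor(im,cv2.COLOR_RGB2BGR))
    p=camera_params(c);print(c,{k:np.round(v,3).tolist() for k,v in p.items()})
    for t in ["carousel","knob_grip","flux_jar","wick_reel","solder_reel","dark_case","power_bank"]:
        print(c,t,[(np.round(d["uv"]).tolist(),round(d["confidence"],2)) for d in boxes_of(t,c)[:3]])
a=[cv2.imread(f"pics/{c}0.png") for c in ["scene","top"]]
E
```

```text
{'t': 0.0, 'joint_positions': array([ 1.09936755e+00,  1.24484479e-01,  1.65168701e+00, -2.25007285e-05,
        1.36747278e+00, -8.25628459e-02]), 'joint_velocities': array([-0.00225345,  0.00150154,  0.00079274,  0.0016259 ,  0.00104398,
        0.0008493 ]), 'joint_efforts': array([-1.26605035e-03, -4.17606640e+01, -3.59927237e+01,  7.72633147e-02,
        4.94624313e-02, -1.43798575e-04]), 'ee_pos': array([246.15758679, 600.89076629, 213.39270133]), 'tcp_rot': array([ 1.93207873e-01,  9.81157309e-01, -9.89713965e-04, -2.69927311e-04]), 'contact_force': array([ 0.00139807,  0.30531976, -0.5463552 ]), 'moment': array([0.01932824, 0.02456286, 0.0761329 ]), 'finger_force': 0.0, 'gripper_width': 94.76904439153678}
scene {'fx': 476.353, 'fy': 476.353, 'cx': 276.657, 'cy': 211.629, 'R': [[0.568, -0.823, -0.016], [-0.505, -0.333, -0.796], [0.65, 0.46, -0.605]], 't': [-438.181, 300.72, 679.235]}
scene carousel []
scene knob_grip [([231.0, 192.0], 0.91)]
scene flux_jar [([232.0, 192.0], 0.52)]
scene wick_reel [([226.0, 208.0], 0.59)]
scene solder_reel [([187.0, 198.0], 0.59)]
scene dark_ca
[... 219 characters left out ...]
, -0.011, -0.997]], 't': [-169.093, 559.363, 898.856]}
top carousel [([192.0, 173.0], 0.73), ([196.0, 173.0], 0.53), ([145.0, 190.0], 0.17)]
top knob_grip [([193.0, 172.0], 0.83)]
top flux_jar [([146.0, 186.0], 0.71)]
top wick_reel [([221.0, 203.0], 0.87)]
top solder_reel [([178.0, 218.0], 0.6)]
top dark_case [([312.0, 233.0], 0.93)]
top power_bank [([395.0, 200.0], 0.74)]
wrist {'fx': 325.192, 'fy': 325.192, 'cx': 282.107, 'cy': 208.912, 'hand_eye': [[0.0, -0.972, -0.234, 65.619], [1.0, 0.0, 0.0, 0.115], [-0.0, -0.234, 0.972, -170.138], [0.0, 0.0, 0.0, 1.0]]}
wrist carousel []
wrist knob_grip []
wrist flux_jar []
wrist wick_reel []
wrist solder_reel []
wrist dark_case []
wrist power_bank []
```

View pics/top0.png

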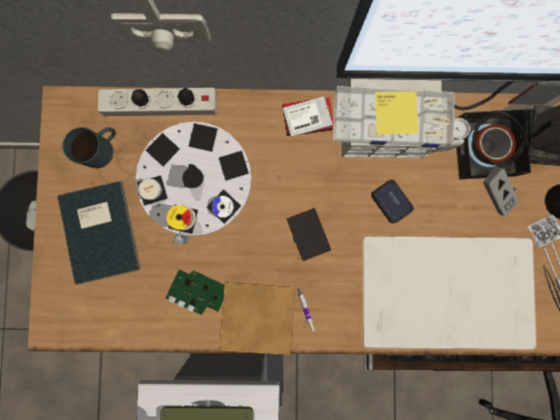

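View pics/scene0.png

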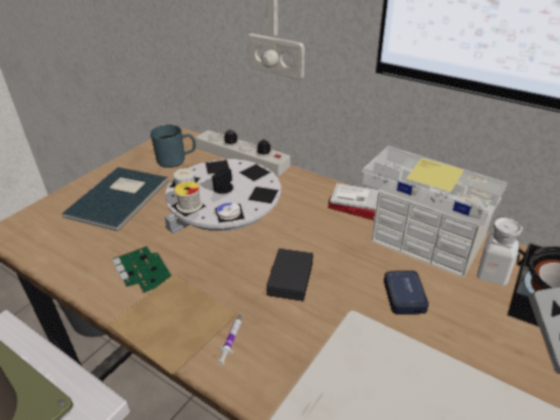

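View pics/wrist0.png

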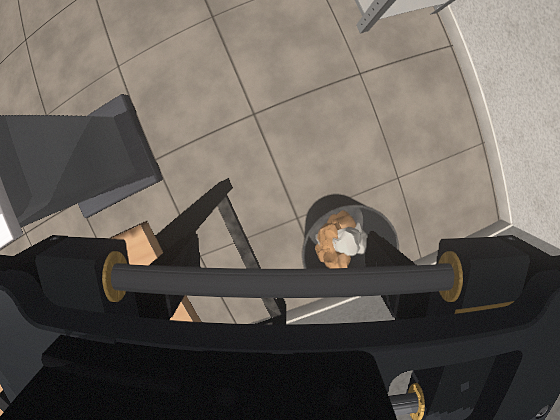

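The top view shows the jar at (150,187), left of the pointer at (179,238). Bringing it to the pointer is therefore anticlockwise (+60°). The solder reel is at (180,217), the wick reel at (222,205), the case at (310,234) and the power bank at (393,201). The wrist camera currently sees only floor.

```bash
cat > h.py <<'E'
from station import *
import cv2,numpy as np
from scipy.spatial.transform import Rotation as Ro
def ray(c,uv,s=None):
    p=camera_params(c);x=(uv[0]-p["cx"])/p["fx"];y=(uv[1]-p["cy"])/p["fy"]
    if c=="wrist":
        r=np.hypot(x,y);k=np.sinc(r/np.pi);d=np.array([x*k,y*k,np.cos(r)])
        H=np.array(p["hand_eye"]);R=Ro.from_quat(s["tcp_rot"]).as_matrix()
        return R@H[:3,3]+s["ee_pos"],R@H[:3,:3]@d
    R=np.array(p["R"]);return -R.T@np.array(p["t"]),R.T@np.array([x,y,1.])
def onz(c,uv,z,s=None):
    o,d=ray(c,uv,s);return o+d*(z-o[2])/d[2]
def tri(rs):
    A=0;b=0
    for o,d in rs:
        d=d/np.linalg.norm(d);P=np.eye(3)-np.outer(d,d);A=A+P;b=b+P@o
    X=np.linalg.solve(A,b);return X,[np.linalg.norm((np.eye(3)-np.outer(d,d)/(d@d))@(X-o)) for o,d in rs]
def proj(c,X,s=None):
    p=camera_params(c)
    if c=="wrist":
        H=np.array(p["hand_eye"]);R=Ro.from_quat(s["tcp_rot"]).as_matrix()
        q=H[:3,:3].T@(R.T@(np.array(X)-s["ee_pos"])-H[:3,3]);r=np.hypot(*q[:2]);a=np.arctan2(r,q[2])
        return p["fx"]*q[:2]/r*a+[p["cx"],p["cy"]]
    q=np.array(p["R"])@X+p["t"];return q[:2]/q[2]*p["fx"]+[p["cx"],p["cy"]]
E
python3 - <<'E'
from h import *
np.set_printoptions(precision=1,suppress=True)
im=cv2.imread("pics/top0.png");hsv=cv2.cvtColor(im,cv2.COLOR_BGR2HSV)
for n,a,b,zt in [("knob",(193,172),(223,180),82),("case",(309.5,234),(291,273),15),("bank",(393,201),(406,291),12),("solder",(180,217),(187,195),65),("wick",(222,206),(229,211),49),("jar",(150,187),(184,176),60)]:
    print(n,tri([ray("top",a),ray("scene",b)]),onz("top",a,zt),onz("scene",b,zt))
# disc: bright low-saturation
m=((hsv[...,1]<45)&(hsv[...,2]>150)).astype(np.uint8);m[:110]=0;m[250:]=0;m[:,:125]=0;m[:,260:]=0
pts=np.argwhere(m)[:,::-1].astype(np.float32);h=cv2.convexHull(pts);e=cv2.fitEllipse(h);print(e,onz("top",e[0],38))
for x0,x1,y0,y1 in [(280,340,200,265),(368,416,172,228)]:
    g=(im[y0:y1,x0:x1].max(2)<85).astype(np.uint8);n,l,st,ce=cv2.connectedComponentsWithStats(g);i=1+st[1:,4].argmax()
    r=cv2.minAreaRect(np.argwhere(l==i)[:,::-1].astype(np.float32)+[x0,y0].__class__((x0,y0)));print(r,onz("top",r[0],27))
v=np.hstack([cv2.resize(im[115:255,125:260],None,fx=3,fy=3,interpolation=2),cv2.resize(im[165:270,280:420],(393,420))]);cv2.imwrite("pics/c1.png",v[:,:800])
E
```

```text
knob (array([622. ,  37.8,  56.6]), [np.float64(3.203853140606784), np.float64(3.203853140606848)]) [620.3  29.9  82. ] [591.5  13.9  82. ]
case (array([ 490.6, -226.5,   18.6]), [np.float64(0.07057127488990794), np.float64(0.07057127488991503)]) [ 490.5 -226.7   15. ] [ 493.7 -224.5   15. ]
bank (array([ 569.1, -419.6,   15.3]), [np.float64(0.046792719529305034), np.float64(0.046792719529248496)]) [ 569.4 -420.5   12. ] [ 572.2 -418.7   12. ]
solder (array([524.1,  58.6,  65.1]), [np.float64(0.19457446017853916), np.float64(0.19457446017872188)]) [524.   58.8  65. ] [524.3  58.6  65. ]
wick (array([551.5, -29.6,  42.1]), [np.float64(1.4365921433296505), np.float64(1.4365921433296331)]) [550.1 -29.4  49. ] [545.5 -37.   49. ]
jar (array([589.6, 130.7,  51.8]), [np.float64(0.5590060083683367), np.float64(0.5590060083683447)]) [589.  127.6  60. ] [580.5 121.4  60. ]
((184.4735107421875, 169.51710510253906), (114.3154296875, 145.77151489257812), 136.71435546875) [632.2  58.6  38. ]Traceback (most recent call last):
  File "<stdin>", line 11, in <module>
cv2.error: OpenCV(4.12.0) /io/opencv/modules/imgproc/src/convhull.cpp:143: error: (-215:Assertion failed) total >= 0 && (depth == CV_32F || depth == CV_32S) in function 'convexHull'
```

```bash
python3 - <<'E'
from h import *
np.set_printoptions(precision=1,suppress=True)
import station;print([n for n in dir(station) if n[0]!='_'], getattr(station,'grasp_offset',None))
im=cv2.imread("pics/top0.png");hsv=cv2.cvtColor(im,cv2.COLOR_BGR2HSV)
for x0,x1,y0,y1 in [(280,340,200,265),(368,416,172,228)]:
    g=(im[y0:y1,x0:x1].max(2)<85).astype(np.uint8);n,l,st,ce=cv2.connectedComponentsWithStats(g);i=1+st[1:,4].argmax()
    r=cv2.minAreaRect(np.float32(np.argwhere(l==i)[:,::-1]+[x0,y0]));print(r,onz("top",r[0],27))
v=np.hstack([cv2.resize(im[115:255,125:260],None,fx=3,fy=3,interpolation=2),cv2.resize(im[165:270,280:420],(393,420))]);cv2.imwrite("pics/c1.png",v[:,:800])
E
```

```text
['PlanningError', 'boxes_of', 'camera_params', 'grasp_offset', 'hand_in', 'observe', 'read_camera'] 18.8
((308.10345458984375, 234.25860595703125), (44.7525749206543, 30.45403480529785), 68.19859313964844) [ 490.  -222.6   27. ]
((391.8310852050781, 201.26351928710938), (38.36172103881836, 28.01568031311035), 54.462318420410156) [ 567.5 -413.5   27. ]
```

View pics/c1.png

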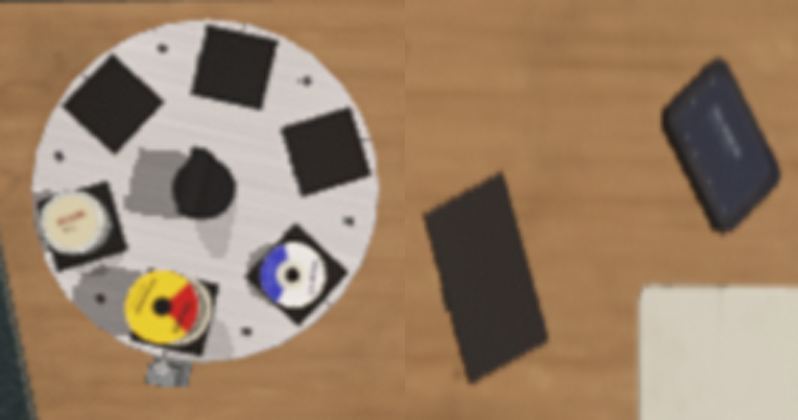

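The crop shows the disc centre at about (193,178), and I can't make out the bar's direction there. I'll bring the wrist camera over the carousel.

>>> {"op": "drive_tool", "data": {"rows": [{"tx":-0.54,"ty":-0.385,"tz":-0.02,"yaw":1.17},{"tx":-0.54,"ty":-0.385,"tz":-0.02,"yaw":1.17},{"tx":-0.54,"ty":-0.385,"tz":-0.02,"yaw":1.17},{"tx":-0.54,"ty":-0.385,"tz":-0.02,"yaw":1.17},{"tx":-0.54,"ty":-0.385,"tz":-0.02,"yaw":1.17},{"tx":-0.54,"ty":-0.385,"tz":-0.02,"yaw":1.17},{"tx":-0.54,"ty":-0.385,"tz":-0.02,"yaw":1.17},{"tx":-0.54,"ty":-0.385,"tz":-0.02,"yaw":1.17},{"tx":-0.54,"ty":-0.385,"tz":-0.02,"yaw":1.17},{"tx":-0.54,"ty":-0.385,"tz":-0.02,"yaw":1.17}]}}

```text
schema error: expected keys jaw, tx, ty, tz, yaw
```

```bash
cat >> h.py <<'E'
def st():
    s=observe();R=Ro.from_quat(s["tcp_rot"]).as_matrix()
    print("t",round(s["t"],2),"tcp",np.round(s["ee_pos"],1),"xang",round(np.degrees(np.arctan2(R[1,0],R[0,0])),1),"j",np.round(s["joint_positions"],2),"w",round(s["gripper_width"],1),"ff",round(s["finger_force"],1),"F",np.round(s["contact_force"],1));return s
def go(s,X,ang=None):
    R=Ro.from_quat(s["tcp_rot"]).as_matrix();a=np.degrees(np.arctan2(R[1,0],R[0,0]))
    print("txyz",np.round(R.T@(np.array(X)-s["ee_pos"])/1000,4), "yaw",None if ang is None else round(np.radians((a-ang+180)%360-180),3))
E
python3 - <<'E'
from h import *
s=st();go(s,[580,40,240],90)
E
```

```text
t 1.2 tcp [246.4 601.5 214.7] xang 157.7 j [ 1.1   0.12  1.65  0.    1.37 -0.08] w 94.7 ff 0.0 F [-0.5 -0.2 -0. ]
txyz [-0.5215 -0.3931 -0.0254] yaw 1.182
```

>>> {"op": "drive_tool", "data": {"rows": [{"jaw":0.06,"tx":-0.52,"ty":-0.39,"tz":-0.025,"yaw":1.18},{"jaw":0.06,"tx":-0.52,"ty":-0.39,"tz":-0.025,"yaw":1.18},{"jaw":0.06,"tx":-0.52,"ty":-0.39,"tz":-0.025,"yaw":1.18},{"jaw":0.06,"tx":-0.52,"ty":-0.39,"tz":-0.025,"yaw":1.18},{"jaw":0.06,"tx":-0.52,"ty":-0.39,"tz":-0.025,"yaw":1.18},{"jaw":0.06,"tx":-0.52,"ty":-0.39,"tz":-0.025,"yaw":1.18},{"jaw":0.06,"tx":-0.52,"ty":-0.39,"tz":-0.025,"yaw":1.18},{"jaw":0.06,"tx":-0.52,"ty":-0.39,"tz":-0.025,"yaw":1.18},{"jaw":0.06,"tx":-0.52,"ty":-0.39,"tz":-0.025,"yaw":1.18},{"jaw":0.06,"tx":-0.52,"ty":-0.39,"tz":-0.025,"yaw":1.18}]}}

```text
t: 2.03
ee_pos: [460.6, 242.2, 231.1]
tcp_rot: [0.708, 0.706, 0.0, 0.0]
contact_force: [0.2, -0.5, 1.2]
gripper_width: 60.4
finger_force: 0.0
```

```bash
python3 - <<'E'
from h import *
s=st();go(s,[580,40,240],90)
E
```

```text
t 2.03 tcp [460.6 242.2 231.1] xang 89.8 j [ 0.38 -0.18  1.92  0.    1.4   0.38] w 60.4 ff 0.0 F [ 0.2 -0.5  1.2]
txyz [-0.2018  0.12   -0.0088] yaw -0.003
```

>>> {"op": "drive_tool", "data": {"rows": [{"jaw":0.06,"tx":-0.2,"ty":0.12,"tz":-0.01,"yaw":0},{"jaw":0.06,"tx":-0.2,"ty":0.12,"tz":-0.01,"yaw":0},{"jaw":0.06,"tx":-0.2,"ty":0.12,"tz":-0.01,"yaw":0},{"jaw":0.06,"tx":-0.2,"ty":0.12,"tz":-0.01,"yaw":0},{"jaw":0.06,"tx":-0.2,"ty":0.12,"tz":-0.01,"yaw":0},{"jaw":0.06,"tx":-0.2,"ty":0.12,"tz":-0.01,"yaw":0},{"jaw":0.06,"tx":-0.2,"ty":0.12,"tz":-0.01,"yaw":0},{"jaw":0.06,"tx":-0.2,"ty":0.12,"tz":-0.01,"yaw":0}]}}

```text
t: 2.7
ee_pos: [580.7, 43.1, 240.6]
tcp_rot: [0.707, 0.707, -0.0, -0.0]
contact_force: [-0.0, -0.3, -0.3]
gripper_width: 59.9
finger_force: 0.0
```

```bash
python3 - <<'E'
from h import *
s=st()
im=read_camera("wrist");cv2.imwrite("pics/w1.png",cv2.cvtColor(im,cv2.COLOR_RGB2BGR))
for t,z in [("knob_grip",82),("flux_jar",62),("solder_reel",83)]:
    for d in boxes_of(t,"wrist")[:2]: print(t,np.round(d["uv"],1),round(d["confidence"],2),np.round(onz("wrist",d["uv"],z,s),1))
E
```

```text
t 2.7 tcp [580.7  43.1 240.6] xang 90.0 j [-0.02 -0.04  1.78  0.    1.41 -0.02] w 59.9 ff 0.0 F [-0.  -0.3 -0.3]
knob_grip [316.6 180. ] 0.9 [615.8  60.   82. ]
flux_jar [287.7 114.4] 0.9 [586.4 127.7  62. ]
solder_reel [227.8 178.5] 0.89 [524.7  61.9  83. ]
```

View pics/w1.png

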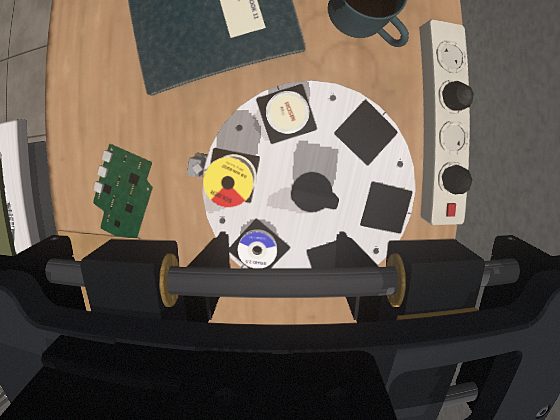

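```bash
python3 - <<'E'
from h import *
from scipy.optimize import least_squares
s=observe();im=cv2.imread("pics/w1.png");g=im.max(2)
c0=np.array([615,38.]);P=[]
# radial edge search along rays in world z=38
for a in np.radians(np.arange(0,360,4)):
    v=[]
    rr=np.arange(110,150,0.5)
    for r in rr:
        p=proj("wrist",[c0[0]+r*np.cos(a),c0[1]+r*np.sin(a),38],s)
        v.append(cv2.getRectSubPix(im,(1,1),(float(p[0]),float(p[1])))[0,0].astype(float)@[1,0,0] if p[1]<235 else 0)
    v=np.array(v);d=v[8:]-v[:-8]
    if v.min()>0 and d.min()<-60: k=d.argmin();P.append([c0[0]+(rr[k]+2)*np.cos(a),c0[1]+(rr[k]+2)*np.sin(a)])
P=np.array(P);f=least_squares(lambda q:np.hypot(*(P-q[:2]).T)-q[2],[*c0,130],loss='soft_l1');print(len(P),f.x,np.abs(f.fun).mean())
# other view check + pads' angles
for n,uv in [("pointer",(197,165)),("pad",(366,132)),("pad",(386,206))]:
    X=onz("wrist",uv,40,s);d=X[:2]-f.x[:2];print(n,X,np.hypot(*d),np.degrees(np.arctan2(d[1],d[0])))
cv2.imwrite("pics/c2.png",cv2.resize(im[140:240,260:370],None,fx=5.5,fy=5.5,interpolation=cv2.INTER_CUBIC))
E
```

```text
Traceback (most recent call last):
  File "h.py", line 19, in proj
    p=camera_params(c)
ValueError: time passes only in moves, steps and waits
```

```bash
sed -i '0,/^def ray/s//import functools\ncamera_params=functools.lru_cache(camera_params)\ndef ray/' h.py; cat > fit.py <<'E'
from h import *
from scipy.optimize import least_squares
def rim(im,s,cam="wrist",c0=(615,38.)):
    P=[];rr=np.arange(112,150,0.5)
    for a in np.radians(np.arange(0,360,4)):
        q=np.array([proj(cam,[c0[0]+r*np.cos(a),c0[1]+r*np.sin(a),38],s) for r in rr],np.float32)
        if q[:,1].max()>235: continue
        v=cv2.remap(im,q[:,:1].copy(),q[:,1:].copy(),cv2.INTER_LINEAR)[:,0,0].astype(float)
        d=v[8:]-v[:-8];k=d.argmin()
        if d[k]<-50: P.append([c0[0]+(rr[k]+2)*np.cos(a),c0[1]+(rr[k]+2)*np.sin(a)])
    P=np.array(P);f=least_squares(lambda q:np.hypot(*(P-q[:2]).T)-q[2],[*c0,130],loss='soft_l1');return f.x,len(P),np.abs(f.fun).mean()
E
python3 - <<'E'
from fit import *
s=observe();im=cv2.imread("pics/w1.png")
f=rim(im,s);print(f);print("top",rim(cv2.imread("pics/top0.png"),None,"top"))
for n,uv in [("pointer",(197,165)),("pad",(366,132)),("pad",(386,206)),("jar",(287.7,114.4)),("sol",(228,178.5))]:
    X=onz("wrist",uv,{"jar":62,"sol":83}.get(n,40),s);d=X[:2]-f[0][:2];print(n,X,np.hypot(*d),np.degrees(np.arctan2(d[1],d[0])))
cv2.imwrite("pics/c2.png",cv2.resize(im[140:240,260:370],None,fx=5.5,fy=5.5,interpolation=cv2.INTER_CUBIC))
E
```

```text
(array([613.64956903,  41.51218339, 128.87512044]), 49, np.float64(2.330548417054541))
top (array([614.54582011,  38.9738153 , 129.40355809]), 69, np.float64(1.6451674469344195))
pointer [479.91481364  74.10241661  40.        ] 137.64849472646193 166.3043619062549
pad [676.08280597 113.39906761  40.        ] 95.21361875583115 49.02592228297819
pad [705.43376554  25.82714086  40.        ] 93.11476407165979 -9.69762392881661
jar [585.12521962 129.98117455  62.        ] 92.95375681123514 107.8704634275003
sol [523.9421956   63.94216011  83.        ] 92.46900401286779 165.9618730046174
```

View pics/c2.png

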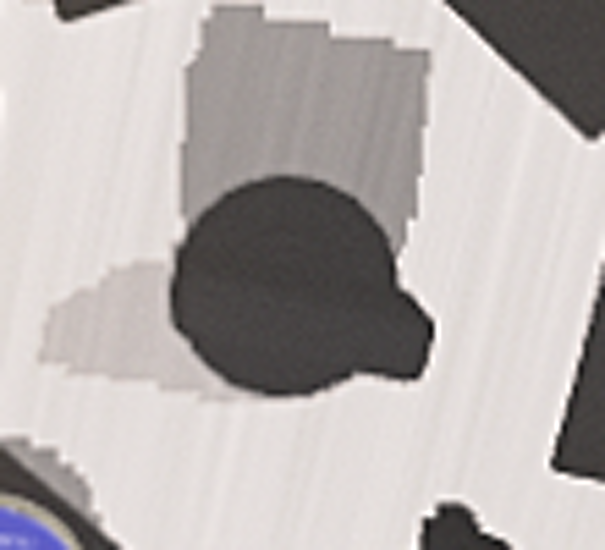

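The crop shows the hub centred on the disc, with the bar pointing right and slightly down. That is about -10° in the world, in line with the carousel's x axis at about -12°. The two disc-centre fits agree at about (614.6, 39).

```bash
python3 - <<'E'
from h import *
s=st();go(s,[614.6,39,130],-11.7)
c=np.array([614.6,39.])
for uv,z,k in [((366,132),40,0),((386,206),40,-60),((287.7,114.4),62,60),((228,178.5),83,120),((290,112),40,60)]:
    s2=dict(s,ee_pos=np.array([580.7,43.1,240.6])-[0,2.3,0]*0);d=onz("wrist",uv,z,s)[:2]-c;print(np.hypot(*d),np.degrees(np.arctan2(d[1],d[0]))-k)
read_camera("wrist")
for t,z in [("flux_jar",62),("solder_reel",83)]:
    for d in boxes_of(t,"wrist")[:1]: print(t,onz("wrist",d["uv"],z,s))
E
```

```text
t 2.9 tcp [579.8  45.4 240.6] xang 90.2 j [-0.01 -0.04  1.78  0.    1.41 -0.02] w 60.0 ff 0.0 F [-0.5 -0.5 -0.4]
txyz [-0.0066  0.0348  0.1106] yaw 1.779Traceback (most recent call last):
  File "<stdin>", line 5, in <module>
ValueError: operands could not be broadcast together with shapes (3,) (0,)
```

>>> {"op": "drive_tool", "data": {"rows": [{"jaw":0.045,"tx":-0.007,"ty":0.035,"tz":0.09,"yaw":1.78},{"jaw":0.045,"tx":-0.007,"ty":0.035,"tz":0.09,"yaw":1.78},{"jaw":0.045,"tx":-0.007,"ty":0.035,"tz":0.09,"yaw":1.78},{"jaw":0.045,"tx":-0.007,"ty":0.035,"tz":0.09,"yaw":1.78},{"jaw":0.045,"tx":-0.007,"ty":0.035,"tz":0.09,"yaw":1.78},{"jaw":0.045,"tx":-0.007,"ty":0.035,"tz":0.09,"yaw":1.78},{"jaw":0.045,"tx":-0.007,"ty":0.035,"tz":0.09,"yaw":1.78},{"jaw":0.045,"tx":-0.007,"ty":0.035,"tz":0.09,"yaw":1.78},{"jaw":0.045,"tx":-0.007,"ty":0.035,"tz":0.09,"yaw":1.78},{"jaw":0.045,"tx":-0.007,"ty":0.035,"tz":0.09,"yaw":1.78}]}}

```text
t: 3.73
ee_pos: [614.9, 38.8, 150.8]
tcp_rot: [0.987, 0.159, 0.0, -0.0]
contact_force: [0.1, -0.2, 0.0]
gripper_width: 45.1
finger_force: 0.0
```

>>> {"op": "drive_tool", "data": {"rows": [{"jaw":0.045,"tx":0,"ty":0,"tz":0,"yaw":0.53},{"jaw":0.045,"tx":0,"ty":0,"tz":0,"yaw":0.53},{"jaw":0.045,"tx":0,"ty":0,"tz":0,"yaw":0.53},{"jaw":0.045,"tx":0,"ty":0,"tz":0,"yaw":0.53},{"jaw":0.045,"tx":0,"ty":0,"tz":0,"yaw":0.53},{"jaw":0.045,"tx":0,"ty":0,"tz":0,"yaw":0.53},{"jaw":0.045,"tx":0,"ty":0,"tz":0,"yaw":0.53}]}}

```text
t: 4.32
ee_pos: [615.0, 38.4, 150.8]
tcp_rot: [0.995, -0.102, 0.0, -0.0]
contact_force: [-0.2, -0.1, -1.0]
gripper_width: 45.0
finger_force: 0.0
```

```bash
python3 - <<'E'
from h import *
s=st();go(s,[614.6,39,54],-11.7)
im=read_camera("wrist");cv2.imwrite("pics/w2.png",cv2.cvtColor(im,cv2.COLOR_RGB2BGR))
for t,z in [("knob_grip",82),("flux_jar",62),("solder_reel",83),("wick_reel",49)]:
    for d in boxes_of(t,"wrist")[:1]: print(t,np.round(d["uv"],1),round(d["confidence"],2),np.round(onz("wrist",d["uv"],z,s),1))
E
```

```text
t 4.32 tcp [615.   38.4 150.8] xang -11.7 j [-0.02  0.1   1.79  0.    1.26  1.75] w 45.0 ff 0.0 F [-0.2 -0.1 -1. ]
txyz [-0.0005 -0.0005  0.0968] yaw -0.0
knob_grip [279.5 172.6] 0.56 [649.9  33.4  82. ]
flux_jar [204.1 242.7] 0.58 [602.1 109.9  62. ]
solder_reel [278.6 311. ] 0.55 [536.4  57.9  83. ]
wick_reel [357.2 241.4] 0.8 [571.4 -21.5  49. ]
```

View pics/w2.png

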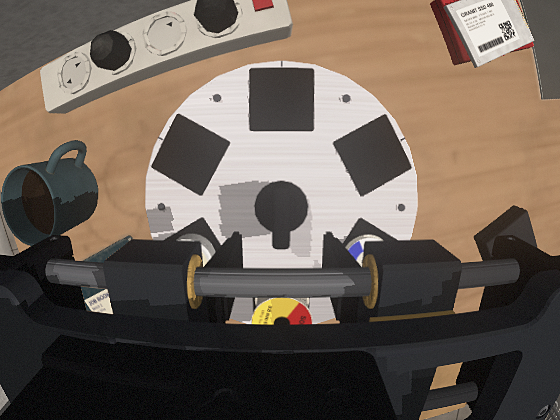

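The knob bar lies straight along the image column at about 281, which is the tool x axis, and the pads are square to it. The fingers straddle it, so I'm descending and closing.

>>> {"op": "drive_tool", "data": {"rows": [{"jaw":0.045,"tx":0,"ty":0,"tz":0.03,"yaw":0},{"jaw":0.045,"tx":0,"ty":0,"tz":0.06,"yaw":0},{"jaw":0.045,"tx":0,"ty":0,"tz":0.08,"yaw":0},{"jaw":0.045,"tx":0,"ty":0,"tz":0.096,"yaw":0},{"jaw":0.045,"tx":0,"ty":0,"tz":0.096,"yaw":0},{"jaw":0.03,"tx":0,"ty":0,"tz":0.096,"yaw":0},{"jaw":0.02,"tx":0,"ty":0,"tz":0.096,"yaw":0},{"jaw":0.01,"tx":0,"ty":0,"tz":0.096,"yaw":0},{"jaw":0.005,"tx":0,"ty":0,"tz":0.096,"yaw":0},{"jaw":0.005,"tx":0,"ty":0,"tz":0.096,"yaw":0}]}}

```text
t: 5.4
ee_pos: [616.4, 37.7, 56.2]
tcp_rot: [0.995, -0.104, 0.001, -0.001]
contact_force: [2.8, 13.6, 3.0]
gripper_width: 17.0
finger_force: 8.1
```

>>> {"op": "drive_tool", "data": {"rows": [{"jaw":0.0,"tx":0,"ty":0,"tz":0,"yaw":0},{"jaw":0.0,"tx":0,"ty":0,"tz":0,"yaw":0},{"jaw":0.0,"tx":0,"ty":0,"tz":0,"yaw":0}]}}

```text
t: 5.65
ee_pos: [616.8, 39.2, 56.2]
tcp_rot: [0.995, -0.104, 0.002, -0.002]
contact_force: [2.3, 6.4, 0.4]
gripper_width: 13.7
finger_force: 30.0
```

>>> {"op": "drive_tool", "data": {"rows": [{"jaw":0.0,"tx":0,"ty":0.0015,"tz":0,"yaw":-0.03},{"jaw":0.0,"tx":0,"ty":0.0015,"tz":0,"yaw":-0.09},{"jaw":0.0,"tx":0,"ty":0.0015,"tz":0,"yaw":-0.17},{"jaw":0.0,"tx":0,"ty":0.0015,"tz":0,"yaw":-0.25},{"jaw":0.0,"tx":0,"ty":0.0015,"tz":0,"yaw":-0.33},{"jaw":0.0,"tx":0,"ty":0.0015,"tz":0,"yaw":-0.41},{"jaw":0.0,"tx":0,"ty":0.0015,"tz":0,"yaw":-0.49},{"jaw":0.0,"tx":0,"ty":0.0015,"tz":0,"yaw":-0.56}]}}

```text
t: 6.32
ee_pos: [616.7, 40.3, 56.2]
tcp_rot: [0.984, 0.177, 0.003, -0.003]
contact_force: [3.7, 15.1, -2.2]
gripper_width: 13.6
finger_force: 30.0
```

```bash
python3 - <<'E'
from h import *
s=st();go(s,[615,39,54],48.3)
E
```

```text
t 6.32 tcp [616.7  40.3  56.2] xang 20.4 j [-0.03  0.2   1.85  0.01  1.09  1.19] w 13.6 ff 30.0 F [ 3.7 15.1 -2.2]
txyz [-0.002   0.0006  0.0022] yaw -0.487
```

>>> {"op": "drive_tool", "data": {"rows": [{"jaw":0.0,"tx":0.001,"ty":-0.002,"tz":0,"yaw":-0.06},{"jaw":0.0,"tx":0.001,"ty":-0.003,"tz":0,"yaw":-0.14},{"jaw":0.0,"tx":0.001,"ty":-0.003,"tz":0,"yaw":-0.22},{"jaw":0.0,"tx":0.001,"ty":-0.003,"tz":0,"yaw":-0.3},{"jaw":0.0,"tx":0.001,"ty":-0.003,"tz":0,"yaw":-0.38},{"jaw":0.0,"tx":0.001,"ty":-0.003,"tz":0,"yaw":-0.44},{"jaw":0.0,"tx":0.001,"ty":-0.003,"tz":0,"yaw":-0.485},{"jaw":0.0,"tx":0.001,"ty":-0.003,"tz":0,"yaw":-0.485},{"jaw":0.0,"tx":0.001,"ty":-0.003,"tz":0,"yaw":-0.485}]}}

```text
t: 7.07
ee_pos: [616.1, 41.1, 56.2]
tcp_rot: [0.914, 0.407, 0.002, -0.001]
contact_force: [2.1, 6.9, 1.2]
gripper_width: 13.9
finger_force: 30.0
```

```bash
python3 - <<'E'
from h import *
s=st();print(s["moment"])
E
```

```text
t 7.07 tcp [616.1  41.1  56.2] xang 48.0 j [-0.02  0.2   1.85  0.    1.09  0.71] w 13.9 ff 30.0 F [2.1 6.9 1.2]
[0.99485444 0.11061711 0.04225664]
```

>>> {"op": "drive_tool", "data": {"rows": [{"jaw":0.03,"tx":0,"ty":0,"tz":0,"yaw":0},{"jaw":0.045,"tx":0,"ty":0,"tz":0,"yaw":0},{"jaw":0.045,"tx":0,"ty":0,"tz":0,"yaw":0},{"jaw":0.045,"tx":0,"ty":0,"tz":-0.03,"yaw":0},{"jaw":0.05,"tx":0,"ty":0,"tz":-0.07,"yaw":0},{"jaw":0.06,"tx":0,"ty":0,"tz":-0.11,"yaw":0},{"jaw":0.07,"tx":0,"ty":0,"tz":-0.14,"yaw":0},{"jaw":0.07,"tx":0,"ty":0,"tz":-0.14,"yaw":0}]}}

```text
t: 7.73
ee_pos: [619.3, 38.6, 204.2]
tcp_rot: [0.914, 0.407, 0.007, 0.003]
contact_force: [0.1, -0.1, 0.7]
gripper_width: 61.5
finger_force: 0.0
```

```bash
python3 - <<'E'
from h import *
s=st();go(s,[570,-10,240],48.3)
for c in ["top","wrist"]:
    im=read_camera(c);cv2.imwrite(f"pics/{c}3.png",cv2.cvtColor(im,cv2.COLOR_RGB2BGR))
    for t,z in [("flux_jar",62),("solder_reel",83),("wick_reel",49)]:
        for d in boxes_of(t,c)[:1]: print(c,t,np.round(d["uv"],1),round(d["confidence"],2),np.round(onz(c,d["uv"],z,s),1))
E
```

```text
t 7.73 tcp [619.3  38.6 204.2] xang 48.0 j [-0.02  0.06  1.74 -0.    1.33  0.71] w 61.5 ff 0.0 F [ 0.1 -0.1  0.7]
txyz [-0.0688 -0.0037 -0.0365] yaw -0.005
top flux_jar [179.  217.4] 0.94 [523.2  61.7  62. ]
top solder_reel [223.3 203.2] 0.67 [553.9 -36.7  83. ]
top wick_reel [235.5 165.4] 0.65 [641.4 -57.4  49. ]
wrist flux_jar [196.3 234.1] 0.78 [531.2  70.9  62. ]
wrist solder_reel [282.8 301.3] 0.96 [553.7 -36.9  83. ]
wrist wick_reel [359.  234.1] 0.57 [655.2 -46.9  49. ]
```

View pics/wrist3.png

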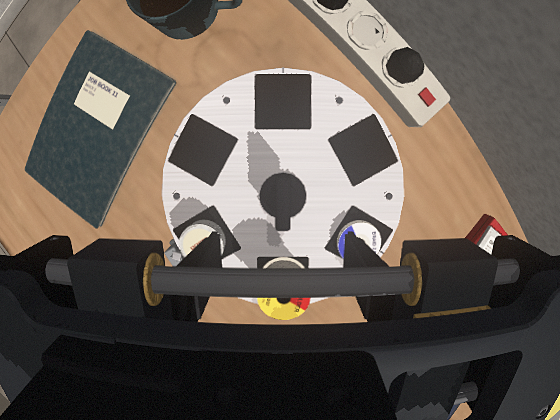

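The view shows the disc turned one step, with all three items still on their pads. The jar is now beside the pointer at about (200,235) and the solder reel has moved on. I'll shift to view the jar from two places.

```bash
python3 - <<'E'
from h import *
s=st();go(s,[509,-8,200],78.3)
E
```

```text
t 8.13 tcp [613.9  39.  192.4] xang 48.0 j [-0.02  0.07  1.75 -0.    1.33  0.71] w 69.8 ff 0.0 F [ 0.7 -0.1 -0.6]
txyz [-0.1051 -0.0465 -0.0072] yaw -0.529
```

>>> {"op": "drive_tool", "data": {"rows": [{"jaw":0.07,"tx":-0.03,"ty":-0.015,"tz":-0.01,"yaw":-0.1},{"jaw":0.07,"tx":-0.06,"ty":-0.03,"tz":-0.01,"yaw":-0.2},{"jaw":0.07,"tx":-0.09,"ty":-0.04,"tz":-0.01,"yaw":-0.3},{"jaw":0.07,"tx":-0.105,"ty":-0.0465,"tz":-0.01,"yaw":-0.4},{"jaw":0.07,"tx":-0.105,"ty":-0.0465,"tz":-0.01,"yaw":-0.5},{"jaw":0.07,"tx":-0.105,"ty":-0.0465,"tz":-0.01,"yaw":-0.53},{"jaw":0.07,"tx":-0.105,"ty":-0.0465,"tz":-0.01,"yaw":-0.53},{"jaw":0.07,"tx":-0.105,"ty":-0.0465,"tz":-0.01,"yaw":-0.53},{"jaw":0.07,"tx":-0.105,"ty":-0.0465,"tz":-0.01,"yaw":-0.53},{"jaw":0.07,"tx":-0.105,"ty":-0.0465,"tz":-0.01,"yaw":-0.53}]}}

```text
t: 8.97
ee_pos: [510.2, -7.8, 204.3]
tcp_rot: [0.775, 0.632, -0.0, -0.0]
contact_force: [0.3, 0.1, 0.5]
gripper_width: 70.1
finger_force: 0.0
```

```bash
cat > look.py <<'E'
from fit import *
def jar(n):
    s=st();im=cv2.cvtColor(read_camera("wrist"),cv2.COLOR_RGB2BGR);cv2.imwrite(f"pics/{n}.png",im)
    d=boxes_of("flux_jar","wrist")[0];print(np.round(d["uv"],1),d["confidence"],"z62",np.round(onz("wrist",d["uv"],62,s),1));return s,d["uv"],im
E
python3 - <<'E'
from look import *
s,uv,im=jar("w4");o,d=ray("wrist",uv,s);np.save("r1.npy",[o,d])
print(rim(im,s))
s2=dict(s);go(s,[519,38,170],78.3)
E
```

```text
t 8.97 tcp [510.2  -7.8 204.3] xang 78.4 j [-0.12 -0.18  1.97 -0.    1.36  0.08] w 70.1 ff 0.0 F [0.3 0.1 0.5]
[280.1 125.6] 0.75 z62 [522.4  62.9  62. ]
(array([614.5389271 ,  39.49496877, 128.64290443]), 69, np.float64(1.3793412082515288))
txyz [ 0.0466 -0.0006  0.0343] yaw 0.001
```

View pics/w4.png

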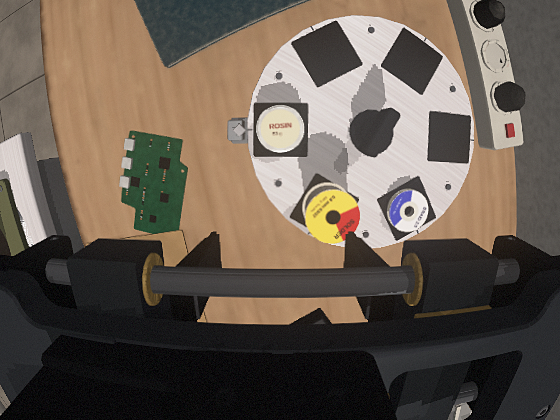

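The jar (lid centre about (280,128)) is square on its pad in front of the pointer at (238,130). The disc is clicked home and both reels are on their pads. Next is the second view.

>>> {"op": "drive_tool", "data": {"rows": [{"jaw":0.068,"tx":0.02,"ty":0,"tz":0.01,"yaw":0},{"jaw":0.068,"tx":0.045,"ty":0,"tz":0.02,"yaw":0},{"jaw":0.068,"tx":0.045,"ty":0,"tz":0.02,"yaw":0},{"jaw":0.068,"tx":0.045,"ty":0,"tz":0.02,"yaw":0},{"jaw":0.068,"tx":0.045,"ty":0,"tz":0.02,"yaw":0}]}}

```text
t: 9.48
ee_pos: [519.3, 36.0, 184.8]
tcp_rot: [0.775, 0.632, -0.0, 0.0]
contact_force: [0.2, -0.2, -0.6]
gripper_width: 68.0
finger_force: 0.0
```

```bash
python3 - <<'E'
from look import *
s,uv,im=jar("w5")
print(tri([ray("wrist",uv,s),tuple(np.load("r1.npy"))]))
def lid(im,uv):
    h=cv2.cvtColor(im,cv2.COLOR_BGR2HSV);m=((h[...,2]>150)&(h[...,0]>12)&(h[...,0]<40)&(h[...,1]>20)&(h[...,1]<110)).astype(np.uint8)
    x,y=map(int,uv);k=np.zeros_like(m);cv2.circle(k,(x,y),34,1,-1);m=cv2.morphologyEx(m*k,cv2.MORPH_OPEN,np.ones((3,3)))
    return cv2.fitEllipse(cv2.convexHull(np.argwhere(m)[:,::-1].astype(np.int32)))
e2=lid(im,uv);e1=lid(cv2.imread("pics/w4.png"),(280,126));print(e1,e2)
s1=dict(s,ee_pos=np.array([510.2,-7.8,204.3]))
print(tri([ray("wrist",e2[0],s),ray("wrist",e1[0],s1)]),onz("wrist",e2[0],61,s),onz("wrist",e1[0],61,s1))
go(s,[522,61,46],78.3)
E
```

```text
t 9.48 tcp [519.3  36.  184.8] xang 78.4 j [-0.03 -0.15  1.97 -0.    1.32  0.17] w 68.0 ff 0.0 F [ 0.2 -0.2 -0.6]
[279.2 176.2] 0.91 z62 [521.6  61.5  62. ]
(array([522.19685282,  62.75111675,  71.63767437]), [np.float64(0.2744402420921829), np.float64(0.27444024209222)])
((279.78302001953125, 128.29539489746094), (39.76913070678711, 40.12007141113281), 85.60183715820312) ((279.42120361328125, 177.2076873779297), (40.876365661621094, 41.434059143066406), 93.48263549804688)
(array([521.59399457,  60.37611743,  60.57470056]), [np.float64(0.06684917504494814), np.float64(0.0668491750451045)]) [521.54434174  60.44785876  61.        ] [521.66164963  60.3570343   61.        ]
txyz [ 0.0251 -0.0024  0.1388] yaw 0.002
```

>>> {"op": "drive_tool", "data": {"rows": [{"jaw":0.068,"tx":0.025,"ty":-0.002,"tz":0.03,"yaw":0},{"jaw":0.068,"tx":0.025,"ty":-0.002,"tz":0.065,"yaw":0},{"jaw":0.068,"tx":0.025,"ty":-0.002,"tz":0.095,"yaw":0},{"jaw":0.068,"tx":0.025,"ty":-0.002,"tz":0.12,"yaw":0},{"jaw":0.068,"tx":0.025,"ty":-0.002,"tz":0.138,"yaw":0},{"jaw":0.068,"tx":0.025,"ty":-0.002,"tz":0.138,"yaw":0},{"jaw":0.068,"tx":0.025,"ty":-0.002,"tz":0.138,"yaw":0},{"jaw":0.068,"tx":0.025,"ty":-0.002,"tz":0.138,"yaw":0}]}}

```text
t: 10.25
ee_pos: [523.7, 60.7, 48.5]
tcp_rot: [0.775, 0.632, 0.001, 0.001]
contact_force: [-0.3, -0.4, -0.5]
gripper_width: 67.9
finger_force: 0.0
```

>>> {"op": "drive_tool", "data": {"rows": [{"jaw":0.06,"tx":0,"ty":-0.001,"tz":0.002,"yaw":0},{"jaw":0.055,"tx":0,"ty":-0.001,"tz":0.002,"yaw":0},{"jaw":0.05,"tx":0,"ty":-0.001,"tz":0.002,"yaw":0},{"jaw":0.045,"tx":0,"ty":-0.001,"tz":0.002,"yaw":0},{"jaw":0.04,"tx":0,"ty":-0.001,"tz":0.002,"yaw":0},{"jaw":0.035,"tx":0,"ty":-0.001,"tz":0.002,"yaw":0},{"jaw":0.03,"tx":0,"ty":-0.001,"tz":0.002,"yaw":0},{"jaw":0.03,"tx":0,"ty":-0.001,"tz":0.002,"yaw":0}]}}

```text
t: 10.92
ee_pos: [521.8, 61.3, 45.4]
tcp_rot: [0.775, 0.632, 0.0, 0.0]
contact_force: [-0.9, -1.2, 5.0]
gripper_width: 45.1
finger_force: 30.0
```

```bash
python3 - <<'E'
from h import *
s=st();go(s,[480,-323,200],112)
E
```

```text
t 10.92 tcp [521.8  61.3  45.4] xang 78.4 j [ 0.01  0.02  2.06 -0.    1.06  0.22] w 45.1 ff 30.0 F [-0.9 -1.2  5. ]
txyz [-0.3848  0.0367 -0.1547] yaw -0.587
```

Jar gripped (45.1 mm opening, 30 N). I'm lifting it straight up, then moving to a viewpoint where both the case and the bank are visible.

>>> {"op": "drive_tool", "data": {"rows": [{"jaw":0.03,"tx":0,"ty":0,"tz":-0.01,"yaw":0},{"jaw":0.03,"tx":0,"ty":0,"tz":-0.03,"yaw":0},{"jaw":0.03,"tx":0,"ty":0,"tz":-0.06,"yaw":0},{"jaw":0.03,"tx":0,"ty":0,"tz":-0.09,"yaw":0},{"jaw":0.03,"tx":0,"ty":0,"tz":-0.12,"yaw":0},{"jaw":0.03,"tx":0,"ty":0,"tz":-0.15,"yaw":0.05},{"jaw":0.03,"tx":-0.03,"ty":0,"tz":-0.17,"yaw":0.12},{"jaw":0.03,"tx":-0.06,"ty":0,"tz":-0.18,"yaw":0.2},{"jaw":0.03,"tx":-0.09,"ty":0,"tz":-0.18,"yaw":0.28},{"jaw":0.03,"tx":-0.12,"ty":0,"tz":-0.18,"yaw":0.36}]}}

```text
t: 11.75
ee_pos: [497.0, -57.2, 226.2]
tcp_rot: [0.876, 0.482, 0.001, 0.001]
contact_force: [0.4, -0.8, -0.7]
gripper_width: 45.4
finger_force: 30.0
```

```bash
python3 - <<'E'
from h import *
s=st();go(s,[410,-370,220],22)
E
```

```text
t 11.75 tcp [497.  -57.2 226.2] xang 57.6 j [-0.22 -0.22  1.96  0.    1.4   0.34] w 45.4 ff 30.0 F [ 0.4 -0.8 -0.7]
txyz [-0.3107  0.0942  0.0062] yaw 0.621
```

>>> {"op": "drive_tool", "data": {"rows": [{"jaw":0.03,"tx":-0.035,"ty":0.01,"tz":0,"yaw":0.08},{"jaw":0.03,"tx":-0.07,"ty":0.02,"tz":0,"yaw":0.16},{"jaw":0.03,"tx":-0.105,"ty":0.03,"tz":0,"yaw":0.24},{"jaw":0.03,"tx":-0.14,"ty":0.042,"tz":0,"yaw":0.32},{"jaw":0.03,"tx":-0.175,"ty":0.053,"tz":0,"yaw":0.4},{"jaw":0.03,"tx":-0.21,"ty":0.064,"tz":0,"yaw":0.48},{"jaw":0.03,"tx":-0.245,"ty":0.075,"tz":0,"yaw":0.56},{"jaw":0.03,"tx":-0.28,"ty":0.085,"tz":0,"yaw":0.62},{"jaw":0.03,"tx":-0.3,"ty":0.091,"tz":0,"yaw":0.62},{"jaw":0.03,"tx":-0.31,"ty":0.094,"tz":0,"yaw":0.62}]}}

```text
t: 12.58
ee_pos: [409.8, -370.8, 224.4]
tcp_rot: [0.982, 0.191, -0.0, -0.0]
contact_force: [0.0, 0.5, -1.0]
gripper_width: 45.5
finger_force: 30.0
```

>>> {"op": "drive_tool", "data": {"rows": [{"jaw":0.03,"tx":0,"ty":0,"tz":0,"yaw":0},{"jaw":0.03,"tx":0,"ty":0,"tz":0,"yaw":0},{"jaw":0.03,"tx":0,"ty":0,"tz":0,"yaw":0}]}}

```text
t: 12.83
ee_pos: [411.5, -367.2, 224.5]
tcp_rot: [0.981, 0.193, 0.0, -0.0]
contact_force: [-0.5, 0.7, -0.7]
gripper_width: 45.2
finger_force: 30.0
```

```bash
python3 - <<'E'
from h import *
s=st();np.save("s6.npy",s,allow_pickle=True)
for c in ["wrist","scene"]:
    im=read_camera(c);cv2.imwrite(f"pics/{c}6.png",cv2.cvtColor(im,cv2.COLOR_RGB2BGR))
    for t,z in [("dark_case",30),("power_bank",25)]:
        for d in boxes_of(t,c)[:1]: print(c,t,np.round(d["uv"],1),round(d["confidence"],2),np.round(onz(c,d["uv"],z,s),1))
E
```

```text
t 12.83 tcp [ 411.5 -367.2  224.5] xang 22.3 j [-0.83 -0.1   1.86  0.    1.38  0.36] w 45.2 ff 30.0 F [-0.5  0.7 -0.7]
wrist dark_case [197.   83.2] 0.66 [ 489.2 -230.7   30. ]
wrist power_bank [373.8  83.1] 0.75 [ 567.2 -416.9   25. ]
scene dark_case [287.3 272. ] 0.73 [ 479.4 -225.8   30. ]
scene power_bank [405.3 291.6] 0.6 [ 557.6 -421.4   25. ]
```

View pics/wrist6.png

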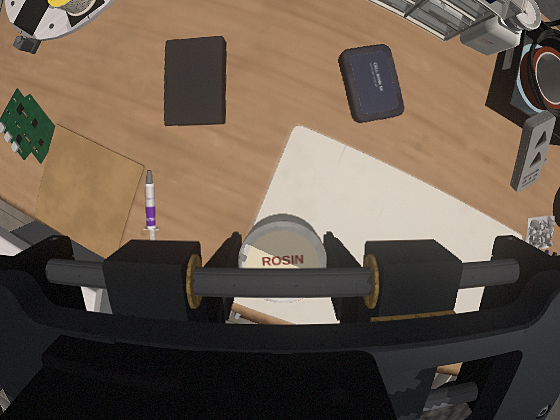

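The view shows the case at (195,81), the bank at (371,83), and the jar upright in the fingers at (285,255). I'll fit boxes of the stated sizes to the outlines in the wrist and top pictures.

```bash
python3 - <<'E'
from h import *
from scipy.optimize import minimize
np.set_printoptions(precision=2,suppress=True)
s6=np.load("s6.npy",allow_pickle=True).item()
V=[("wrist",cv2.imread("pics/wrist6.png"),s6,{"c":(195,81),"b":(371,83)}),("top",cv2.imread("pics/top0.png"),None,{"c":(310,234),"b":(393,201)})]
def mask(im,c,r):
    h=cv2.cvtColor(im,cv2.COLOR_BGR2HSV)
    wood=(h[...,0]<25)&(h[...,1]>70)&(h[...,2]>90)|(h[...,2]>130)
    m=(~wood).astype(np.uint8);k=np.zeros_like(m);cv2.circle(k,c,r,1,-1);m=cv2.morphologyEx(m*k,cv2.MORPH_CLOSE,np.ones((5,5)))
    n,l,stt,_=cv2.connectedComponentsWithStats(m);return (l==1+stt[1:,4].argmax()).astype(np.uint8)
res={}
for n,dim,x0 in [("c",(73,105,30),(490,-226,-1.18)),("b",(64,90,25),(569,-418,-1.0))]:
  for sel in [(0,),(1,),(0,1)]:
    ms=[(V[i],cv2.resize(mask(V[i][1],V[i][3][n],(62,40)[i]),None,fx=4,fy=4,interpolation=0)) for i in sel]
    def cost(q):
        c,sn=np.cos(q[2]),np.sin(q[2]);t=0
        for v,m in ms:
            P=np.array([proj(v[0],np.array([q[0]+c*a-sn*b,q[1]+sn*a+c*b,z]),v[2]) for a in (-dim[0]/2,dim[0]/2) for b in (-dim[1]/2,dim[1]/2) for z in (0,dim[2])])
            g=np.zeros_like(m);cv2.fillConvexPoly(g,cv2.convexHull(np.int32((P+.5)*4*16)),1,shift=4);t+=1-(g&m).sum()/(g|m).sum()
        return t/len(ms)
    r=minimize(cost,x0,method="Nelder-Mead",options=dict(initial_simplex=np.array(x0)+np.array([[0,0,0],[8,0,0],[0,8,0],[0,0,.15]])))
    print(n,sel,r.x,"1-IoU",r.fun);res[n,sel]=r.x
for k in [(0,),(1,),(0,1)]:
    a,b=res["c",k],res["b",k];d=b-a;print(k,(a+b)[:2]/2,np.hypot(*d[:2]),np.degrees(np.arctan2(d[1],d[0])))
E
```

```text
c (0,) [ 490.78 -220.86   -1.19] 1-IoU 0.07426866446130898
c (1,) [ 489.9  -222.14   -1.17] 1-IoU 0.11210289284699959
c (0, 1) [ 491.45 -221.98   -1.2 ] 1-IoU 0.09345322341112583
b (0,) [ 569.25 -416.38   -0.96] 1-IoU 0.08163770988805974
b (1,) [ 569.17 -416.08   -0.95] 1-IoU 0.12837595449187722
b (0, 1) [ 569.21 -416.1    -0.95] 1-IoU 0.10546679100296463
(0,) [ 530.01 -318.62] 210.67326364520943 -68.13322059209112
(1,) [ 529.54 -319.11] 209.51684582647516 -67.76695106590347
(0, 1) [ 530.33 -319.04] 209.11770148059705 -68.1685846813263
```

```bash
python3 - <<'E'
from h import *
s=st();go(s,[530.8,-318.7,70],22)
E
```

```text
t 13.13 tcp [ 411.5 -367.8  224.8] xang 22.3 j [-0.83 -0.1   1.86  0.    1.38  0.36] w 45.3 ff 30.0 F [ 0.   0.2 -0.9]
txyz [ 0.129  -0.0003  0.1548] yaw 0.005
```

>>> {"op": "drive_tool", "data": {"rows": [{"jaw":0.03,"tx":0.025,"ty":0,"tz":0.015,"yaw":0},{"jaw":0.03,"tx":0.06,"ty":0,"tz":0.035,"yaw":0},{"jaw":0.03,"tx":0.09,"ty":0,"tz":0.055,"yaw":0},{"jaw":0.03,"tx":0.115,"ty":0,"tz":0.08,"yaw":0},{"jaw":0.03,"tx":0.129,"ty":0,"tz":0.11,"yaw":0},{"jaw":0.03,"tx":0.129,"ty":0,"tz":0.135,"yaw":0},{"jaw":0.03,"tx":0.129,"ty":0,"tz":0.155,"yaw":0},{"jaw":0.03,"tx":0.129,"ty":0,"tz":0.175,"yaw":0},{"jaw":0.03,"tx":0.129,"ty":0,"tz":0.185,"yaw":0},{"jaw":0.03,"tx":0.129,"ty":0,"tz":0.19,"yaw":0}]}}

```text
t: 13.97
ee_pos: [529.6, -318.7, 32.6]
tcp_rot: [0.981, 0.193, -0.001, -0.001]
contact_force: [0.1, -0.7, -0.7]
gripper_width: 45.9
finger_force: 30.0
```

>>> {"op": "drive_tool", "data": {"rows": [{"jaw":0.03,"tx":0,"ty":0,"tz":0,"yaw":0},{"jaw":0.03,"tx":0,"ty":0,"tz":0,"yaw":0},{"jaw":0.03,"tx":0,"ty":0,"tz":0,"yaw":0},{"jaw":0.03,"tx":0,"ty":0,"tz":0,"yaw":0}]}}

```text
t: 14.3
ee_pos: [531.5, -320.6, 36.5]
tcp_rot: [0.981, 0.193, 0.001, 0.001]
contact_force: [0.5, 0.6, -0.2]
gripper_width: 45.7
finger_force: 30.0
```

```bash
python3 - <<'E'
from h import *
s=st();go(s,[530.8,-318.7,6],22)
E
```

```text
t 14.3 tcp [ 531.5 -320.6   36.5] xang 22.2 j [-0.63  0.23  1.85  0.    1.06  0.55] w 45.7 ff 30.0 F [ 0.5  0.6 -0.2]
txyz [-0.     -0.0021  0.0305] yaw 0.004
```

>>> {"op": "drive_tool", "data": {"rows": [{"jaw":0.03,"tx":0,"ty":-0.001,"tz":0.008,"yaw":0},{"jaw":0.03,"tx":0,"ty":-0.001,"tz":0.015,"yaw":0},{"jaw":0.03,"tx":0,"ty":-0.001,"tz":0.021,"yaw":0},{"jaw":0.03,"tx":0,"ty":-0.001,"tz":0.025,"yaw":0},{"jaw":0.03,"tx":0,"ty":-0.001,"tz":0.027,"yaw":0},{"jaw":0.03,"tx":0,"ty":-0.001,"tz":0.027,"yaw":0},{"jaw":0.03,"tx":0,"ty":-0.001,"tz":0.027,"yaw":0}]}}

```text
t: 14.88
ee_pos: [530.1, -318.8, 7.4]
tcp_rot: [0.981, 0.193, -0.0, -0.0]
contact_force: [0.0, -0.3, -0.4]
gripper_width: 45.3
finger_force: 30.0
```

>>> {"op": "drive_tool", "data": {"rows": [{"jaw":0.03,"tx":0,"ty":0,"tz":0.0005,"yaw":0},{"jaw":0.03,"tx":0,"ty":0,"tz":0.001,"yaw":0},{"jaw":0.03,"tx":0,"ty":0,"tz":0.001,"yaw":0}]}}

```text
t: 15.13
ee_pos: [530.4, -319.0, 6.9]
tcp_rot: [0.981, 0.193, 0.0, 0.0]
contact_force: [-0.3, -0.2, 0.1]
gripper_width: 45.5
finger_force: 30.0
```

>>> {"op": "drive_tool", "data": {"rows": [{"jaw":0.03,"tx":0,"ty":0,"tz":0.0005,"yaw":0},{"jaw":0.03,"tx":0,"ty":0,"tz":0.001,"yaw":0},{"jaw":0.03,"tx":0,"ty":0,"tz":0.001,"yaw":0},{"jaw":0.03,"tx":0,"ty":0,"tz":0.001,"yaw":0}]}}

```text
t: 15.47
ee_pos: [530.2, -318.9, 5.7]
tcp_rot: [0.981, 0.193, -0.0, 0.0]
contact_force: [0.2, 0.1, 0.3]
gripper_width: 45.6
finger_force: 30.0
```

>>> {"op": "drive_tool", "data": {"rows": [{"jaw":0.03,"tx":0,"ty":0,"tz":0.0005,"yaw":0},{"jaw":0.03,"tx":0,"ty":0,"tz":0.001,"yaw":0},{"jaw":0.03,"tx":0,"ty":0,"tz":0.001,"yaw":0},{"jaw":0.03,"tx":0,"ty":0,"tz":0.001,"yaw":0}]}}

```text
t: 15.8
ee_pos: [530.3, -318.9, 5.4]
tcp_rot: [0.981, 0.193, -0.0, -0.0]
contact_force: [-2.8, 2.0, 5.3]
gripper_width: 45.4
finger_force: 30.0
```

Contact force is about 5 N, so the jar is on the bench. I'm opening gently and rising.

>>> {"op": "drive_tool", "data": {"rows": [{"jaw":0.047,"tx":0,"ty":0,"tz":0,"yaw":0},{"jaw":0.05,"tx":0,"ty":0,"tz":0,"yaw":0},{"jaw":0.056,"tx":0,"ty":0,"tz":0,"yaw":0},{"jaw":0.06,"tx":0,"ty":0,"tz":0,"yaw":0},{"jaw":0.06,"tx":0,"ty":0,"tz":0,"yaw":0},{"jaw":0.06,"tx":0,"ty":0,"tz":-0.015,"yaw":0},{"jaw":0.06,"tx":0,"ty":0,"tz":-0.05,"yaw":0},{"jaw":0.06,"tx":0,"ty":0,"tz":-0.09,"yaw":0},{"jaw":0.06,"tx":0,"ty":0,"tz":-0.13,"yaw":0},{"jaw":0.06,"tx":0,"ty":0,"tz":-0.165,"yaw":0}]}}

```text
t: 16.63
ee_pos: [530.4, -319.0, 172.2]
tcp_rot: [0.981, 0.193, 0.0, 0.001]
contact_force: [1.1, -0.3, 0.8]
gripper_width: 59.9
finger_force: 0.0
```

>>> {"op": "drive_tool", "data": {"rows": [{"jaw":0.06,"tx":-0.04,"ty":0,"tz":-0.03,"yaw":0},{"jaw":0.06,"tx":-0.08,"ty":0,"tz":-0.05,"yaw":0},{"jaw":0.06,"tx":-0.12,"ty":0,"tz":-0.05,"yaw":0},{"jaw":0.06,"tx":-0.12,"ty":0,"tz":-0.05,"yaw":0},{"jaw":0.06,"tx":-0.12,"ty":0,"tz":-0.05,"yaw":0},{"jaw":0.06,"tx":-0.12,"ty":0,"tz":-0.05,"yaw":0},{"jaw":0.06,"tx":-0.12,"ty":0,"tz":-0.05,"yaw":0}]}}

```text
t: 17.22
ee_pos: [419.7, -363.6, 218.7]
tcp_rot: [0.981, 0.193, -0.0, -0.001]
contact_force: [0.5, 0.2, -0.3]
gripper_width: 60.1
finger_force: 0.0
```

```bash
python3 - <<'E'
from h import *
s=st();im=read_camera("wrist");cv2.imwrite("pics/w7.png",cv2.cvtColor(im,cv2.COLOR_RGB2BGR))
t=read_camera("top");T=cv2.cvtColor(t,cv2.COLOR_RGB2BGR)
for n,z in [("flux_jar",22),("dark_case",30),("power_bank",25)]:
    for c in ["wrist","top"]:
        for d in boxes_of(n,c)[:1]: print(c,n,np.round(d["uv"],1),round(d["confidence"],2),np.round(onz(c,d["uv"],z,s),1))
cv2.imwrite("pics/c7.png",np.vstack([cv2.cvtColor(im,cv2.COLOR_RGB2BGR)[:240],cv2.resize(T[110:260,120:430],(560,271))]))
E
```

```text
t 17.22 tcp [ 419.7 -363.6  218.7] xang 22.3 j [-0.81 -0.09  1.86  0.    1.37  0.37] w 60.1 ff 0.0 F [ 0.5  0.2 -0.3]
wrist flux_jar [284.4  88.2] 0.61 [ 526.8 -321.9   22. ]
top flux_jar [348.2 216.9] 0.63 [ 530.7 -314.5   22. ]
wrist dark_case [192.6  88.9] 0.7 [ 489.5 -226.5   30. ]
top dark_case [312.9 231.8] 0.73 [ 495.6 -233.1   30. ]
wrist power_bank [374.9  90.2] 0.77 [ 566.6 -416.5   25. ]
top power_bank [394.5 198.5] 0.84 [ 574.1 -420.3   25. ]
```

View pics/c7.png

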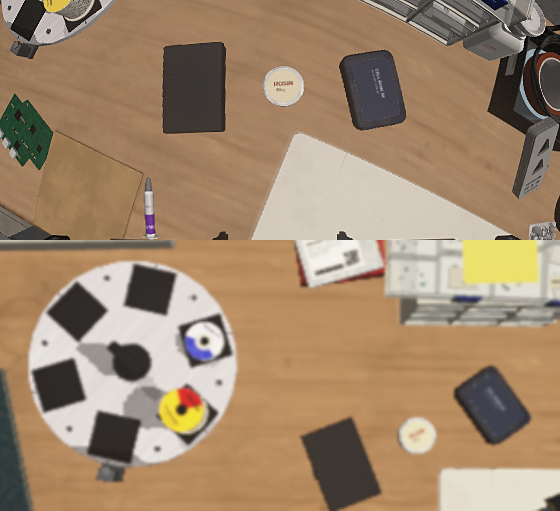

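The jar stands upright midway between the case and the bank, which have not moved. The empty pad is at the pointer and both reels are standing on the disc, so I'm handing in.

```bash
python3 -c "
from station import *
print(hand_in())"
```

```text
the job is handed in; nothing more can be done
None
```

The carousel is turned one position anticlockwise and clicked home, the flux jar stands upright midway between the flat case and the power bank, both reels are still on the disc, and the job was handed in at about 17.5 s; no verdict came back.

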